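# Press a spatula's new grip with the toggle clamp

## Robot

A 6-joint arm with a two-finger parallel gripper is mounted at the origin on the work surface. World frame = base frame: x ahead of the robot, y to its left, z up, the work surface at z = 0. Lengths are in mm, angles in degrees, forces in N, time in s.
With the tool pointing down it reaches from about 325 to 925 mm from the base axis. Payload 3.1 kg.
Tool frame: the origin (TCP) lies at the very end of the fingers, on their centre line; the grasp point (between the pads) lies grasp_offset behind it (grasp_offset is the distance from the TCP to the grasp point, in mm); z points along the fingers, y is the line along which they close (so a half turn about z gives the same grasp; the last joint's range is limited). The gripper opens to 85 mm and grips with 20 to 120 N. Pads are 22 mm wide; open, the fingers measure 114 mm over their backs; the gripper's body (76 mm by 85 mm) begins 54 mm behind the grasp point. The pads swing forward as they close: fully open they stand 13 mm farther back than shut.
Start: joints at [59.977, 12.427, 92.441, -0, 75.132, -6.429], TCP at [250.145, 572.771, 209.9] pointing down, gripper open.
Joint ranges: [-157.48, 157.48], [-44.54, 120.13], [17.64, 146.25], [-64.5, 244.5], [7.68, 150.69], [-147.95, 147.95]. Speed limits (degrees/s): [159.86, 159.86, 180, 180, 180, 180].

## Interface

Orientations are given as [roll, pitch, yaw] about the fixed x, y, z axes, in that order (R = Rz(yaw) Ry(pitch) Rx(roll)).
In Python, from station import * gives the robot as it stands. Calls block until the motion is done:
- goto(position, orientation): joint-space move of the TCP to a pose.
- move_l(position, attitude=None, speed=150): straight line of the TCP; attitude=None keeps the orientation; speed is the mean speed in mm/s.
- move_j(angles): joint-space move.
- grip(opening, squeeze=None): finger opening in mm; squeeze is the grip in N (None keeps the last); returns when the fingers have stopped.
- wait(seconds).
- solve_ik(position, orientation): joint angles nearest the present ones, or None.
- get_obs(): the state.
- get_image(name): name is "side" or "top" or "wrist"; returns the picture (420x560x3 uint8, red, green, blue); there is no depth.
- get_calibration(name): a dict with "fx", "fy", "cx", "cy" (pixels), "R" (3x3) and "t" (3): a world point X has camera coordinates R X + t; the wrist camera has in their place "mount" (4x4, takes a point from camera to tool coordinates, whose origin is the TCP and whose axes are the flange's). Camera axes: x right, y down, z forward; pixel columns grow to the right and rows downward; lengths in mm; the calibration is good to about 2 mm. A picture is of the moment at which its call begins: read the wrist's pose just before it. get_calibration takes no time and is no camera call.
A pose or a line that the arm cannot do raises Unreachable and nothing moves.
- sign_off(): hands the job in; it is judged then, once.
Trained networks look in the newest picture that a camera, given by its name, has taken for a name from the list of things; names that differ only in an ending like _2 or _b are one class to them, and where a whole thing is asked for, a point or a joint stands for the part that bears it (a point fixed in the world has none). Each returns a list of dicts, best first, with "score" (0 to 1); they miss things now and then, are a little off and sometimes report something else, mostly with a low value. They report only what shows in the picture. A call takes as long as a camera call.
- spot_in(name, camera): "extent" ([centre column, centre row, width, height] in pixels, round what is visible of it).
- regions_of(name, camera): "region" (420x560 bool, what is visible of it) and "extent" ([centre column, centre row, width, height] in pixels, round what is visible of it).
The state is a dict: "t": time; "joint_pos": joint angles; "qvel": joint speeds; "effort": joint torques, N m; "tcp_pos": TCP position; "ee_rot": TCP orientation; "wrist_force": force on the tool from outside, world axes, zero at the start; "moment": the same for the moment, N m; "grip_width": finger opening in mm; "grip_force": force on a finger pad.
Only numpy, scipy, OpenCV 4.12 (cv2) and the standard library are available. Lean on these libraries where they do the work, as an engineer would, in place of code of your own. Each camera call takes 0.05 s, during which the arm holds its last target. There are 200 camera calls.

## Task

The spatula lying in the blue nest of the plywood jig has a new self-adhesive wooden grip that must be pressed on. Swing the toggle clamp's red ball handle over until the clamp snaps past centre and its rubber foot is locked down on the grip, let go of the handle and leave the clamp locked by itself for about three seconds, then swing the handle all the way back to fully open and let go. The spatula must stay lying in its nest, and the other things on the shelf stay where they are.

Things in the scene. Friction and masses are not known exactly. Their poses are not given: they have to be found in the camera images.
- jig: Fixed plywood jig board, 270 x 250 x 18 mm (x -65 to 205, y -90 to 160 mm), with clamp and blue 8 mm high nest rails. Origin: on the shelf surface, straight below the handle's hinge. Its z is up. The clamp swings in its x-z plane: the open handle lies back to -x, the spatula lies to +x. Its y is the direction of the hinge axis.
- handle_hinge (a point): Centre of the clamp handle's hinge, 63 mm above the shelf; the hinge axis is the jig's y.
- ball (a point): Centre of the red ball (32 mm diameter) at the handle's end, 130 mm from the hinge. At joint value q it stands at angle 2.896 - q rad about the hinge, measured from the jig's +x up towards +z. A bar (12 mm, then 18 mm in a red sleeve) leads from it to the hinge. It can be pinched from above across the jig's y and turns between the fingers.
- clamp_handle (a joint): Handle angle, rad. 0: fully open (laid back, 14 degrees above level; clamp arm stands up). Grows as it is swung up and over; passes centre near 1.40, stops at 1.50, locked (upright, leaning 10 degrees to jig +x). The arm is linked to it, swings the same way. About 5 N at the ball moves it past centre either way; past it, it stays locked when let go. Starts 0 to 0.1.
- foot: Black rubber foot, 26 mm diameter, on a sprung steel spindle at the end of the clamp arm (about 100 mm from the arm's pivot). Origin: centre of the underside. When locked it presses straight down with about 7 N on the spatula's grip, 145 mm from the hinge along the jig's x.
- spatula: Loose aluminium spatula, 195 mm long: wooden grip 26 wide, 120 long, 14 mm high, then a slotted blade 80 x 75 x 3 mm. Lies in the nest along the jig's y, blade to +y, with 2 to 4 mm play. Origin: underside of the grip at its middle; in the nest at jig x = 145, y = 0, z = 18 mm. Not to be handled.
- tin: Bystander, not to be moved: yellow round tin, 60 mm across and 24 mm high, standing on a corner of the jig board. Origin: centre of its underside.
- brush: Bystander, not to be moved: black silicone basting brush lying on the shelf, 200 mm long. Origin: centre of its underside.
- jar: Bystander, not to be moved: frosted glass jar with a steel lid, 80 mm across, 110 mm high. Origin: centre of its underside.
- mug: Bystander, not to be moved: blue enamel mug, 80 mm across, 85 mm high. Origin: centre of its underside.
- bucket: Bystander, not to be moved: small steel bucket with a hinged lid, 136 mm across, about 145 mm high over the lid's handle. Origin: centre of its underside.
- holder: Bystander, not to be moved: grey plastic holder, an open tray 190 x 50 x 30 mm. Origin: centre of its underside.
- lighter: Bystander, not to be moved: orange push-button gas lighter, 155 mm long, lying in the grey holder. Origin: centre of its underside.
- sauce: Bystander, not to be moved: amber glass sauce bottle, 60 mm across, 170 mm high. Origin: centre of its underside.

How it is judged (in metres and radians):
On the way:
1. the clamp is locked past centre with its foot pressing on the spatula's grip, and stays so by itself, nothing touching the handle, for at least 2 s (value of joint clamp_handle above 1.45 rad and contact force between foot and spatula above 3 N and contact force between each of the arm, the fingers and jig below 0.5 N), for 2 s.
At the end, for the whole second after the job is handed in: The clamp handle is back to fully open (within 0.2 rad of its open stop), and the spatula lies flat and at rest in its nest (within 8 mm of the nest's middle, raised less than 3 mm, tilted less than 0.06 rad) (value of joint clamp_handle below 0.2 rad and x of spatula in the frame of jig between 0.137 and 0.153 m and y of spatula in the frame of jig between -0.008 and 0.008 m and z of spatula in the frame of jig below 0.021 m and angle between spatula's own z axis and vertical below 0.06 rad and linear speed of spatula below 0.02 m/s); the robot touches nothing.
It fails at once if a bystander is moved more than 30 mm (distance of any of tin, brush, jar, mug, bucket, holder, lighter, sauce from where it was at the start of the episode above 0.03 m).
It also fails if it takes over 58 s, if anything falls off the work surface, if the arm or the gripper's body presses on something with over 40 N, if the wrist force passes 120 N, or if a joint passes its speed limit or range.

## Working session

There is one attempt and no reset: what is moved stays moved. The work goes in short steps, each a Python script; the robot and the scene stay as the last script left them, time stands still between calls to the robot, and variables do not carry over. Pictures are saved under pics/ and viewed, at most 10 in all, crops included, and the job is handed in when it is done.

```bash
ls; mkdir -p pics
python3 - <<'E'
from station import *
import cv2,numpy as np
for c in ["side","top"]:
    im=get_image(c); cv2.imwrite(f"pics/{c}0.png",im[:,:,::-1])
    for n in ["ball","jig","foot","spatula","tin"]:
        print(c,n,[(round(d["score"],2),np.round(d["extent"]).tolist()) for d in spot_in(n,c)[:2]])
    print({k:np.round(v,3).tolist() for k,v in get_calibration(c).items()})
o=get_obs();print(o["t"],o["tcp_pos"],o["ee_rot"],grasp_offset if 'grasp_offset' in globals() else None)
E
```

```text
pics
side ball [(0.73, [281.0, 221.0, 12.0, 29.0]), (0.32, [259.0, 304.0, 23.0, 59.0])]
side jig [(0.6, [275.0, 206.0, 79.0, 71.0])]
side foot [(0.62, [280.0, 220.0, 12.0, 30.0]), (0.48, [318.0, 168.0, 29.0, 28.0])]
side spatula [(0.56, [275.0, 202.0, 55.0, 12.0])]
side tin [(0.61, [248.0, 226.0, 16.0, 11.0])]
{'fx': 482.967, 'fy': 482.967, 'cx': 275.997, 'cy': 203.798, 'R': [[-0.987, -0.159, -0.012], [-0.08, 0.557, -0.827], [0.138, -0.815, -0.563]], 't': [597.823, 163.867, 1563.357]}
top ball [(0.65, [255.0, 220.0, 62.0, 19.0])]
top jig [(0.63, [284.0, 211.0, 120.0, 84.0])]
top foot [(0.66, [309.0, 210.0, 21.0, 9.0])]
top spatula [(0.88, [317.0, 208.0, 26.0, 60.0])]
top tin [(0.56, [267.0, 182.0, 23.0, 26.0])]
{'fx': 520.58, 'fy': 520.58, 'cx': 282.013, 'cy': 212.77, 'R': [[-0.017, -1.0, 0.005], [-0.981, 0.016, -0.191], [0.191, -0.009, -0.982]], 't': [-64.536, 608.608, 1533.967]}
0.6 [250.1686622  572.79747229 209.93484021] [ 1.79994645e+02 -2.42805263e-03  1.56401910e+02] 18.700000000000003
```

Run:
```python
import cv2
a=cv2.imread("pics/top0.png")[110:310,160:420]
b=cv2.imread("pics/side0.png")[110:310,160:420]
import numpy as np
cv2.imwrite("pics/both.png",np.vstack([cv2.resize(a,(390*2,300*2))[:,:],])); cv2.imwrite("pics/b.png",cv2.resize(b,(780,600)))
```

```text
(no output)
```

View pics/both.png

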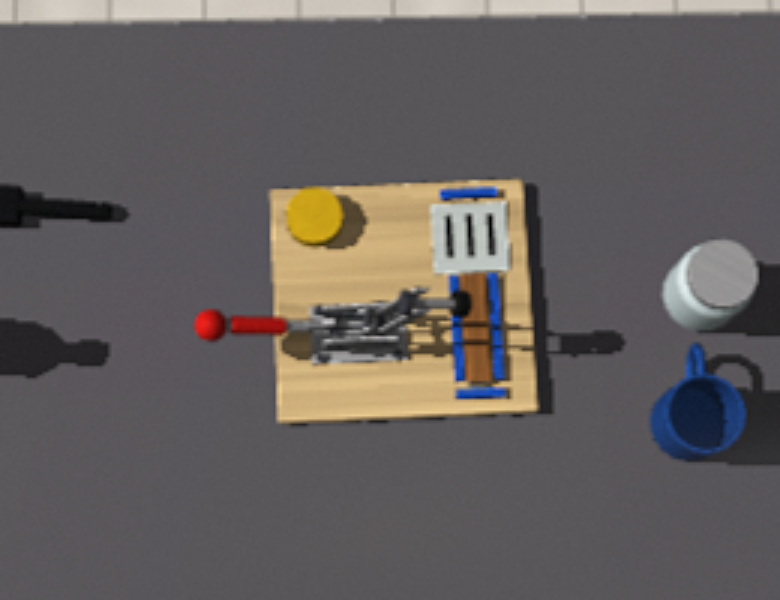

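View pics/b.png

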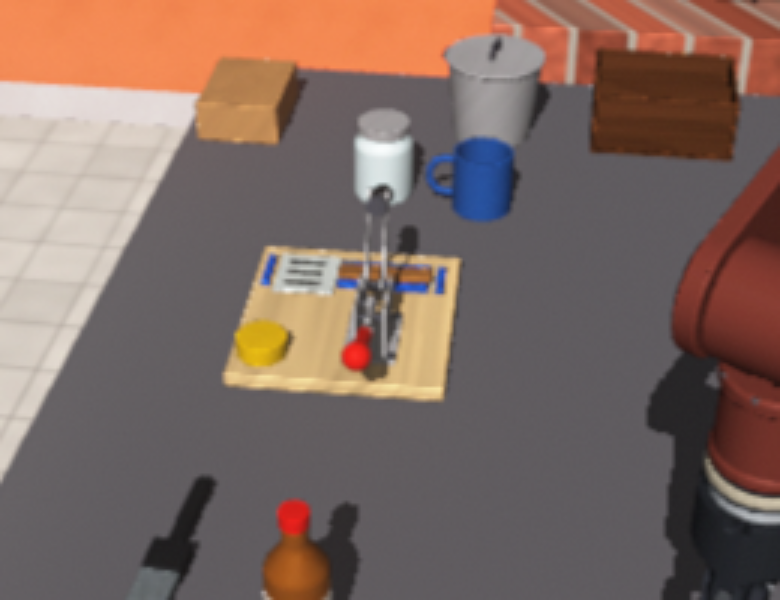

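Top view: red ball at about (230,218), the board's corners clear, arm standing up with the foot at (313,210). In the side view the ball is at about (279,229). Jig x points to world −y. Next I fit the jig pose and q.

```bash
cat > h.py <<'E'
from station import *
import numpy as np, cv2
from scipy.optimize import least_squares
def proj(c,X):
    k=get_calibration(c); Y=np.atleast_2d(X)@np.array(k["R"]).T+np.array(k["t"])
    return np.c_[k["fx"]*Y[:,0]/Y[:,2]+k["cx"],k["fy"]*Y[:,1]/Y[:,2]+k["cy"]]
def world(p,J):
    x,y,a=J; return np.c_[p[:,0]*np.cos(a)-p[:,1]*np.sin(a)+x,p[:,0]*np.sin(a)+p[:,1]*np.cos(a)+y,p[:,2]]
def ballj(q): a=2.896-q; return np.array([[130*np.cos(a),0,63+130*np.sin(a)]])
E
python3 - <<'E'
from h import *
def red(c,box):
    im=cv2.imread(f"pics/{c}0.png").astype(int); m=((im[:,:,2]>110)&(im[:,:,1]<60)&(im[:,:,0]<60))
    x0,x1,y0,y1=box; ys,xs=np.nonzero(m[y0:y1,x0:x1]); return np.array([(xs.min()+xs.max())/2+x0,(ys.min()+ys.max())/2+y0,len(xs)])
print(red("top",(222,236,205,230)),red("side",(270,288,220,236)))
C=np.array([[-65,160,18],[205,160,18],[205,-90,18],[-65,-90,18]],float)
off=np.array([160,110])
T=np.array([[270,190],[522,181],[538,411],[277,423]])/3+off
S=np.array([[226,384-10],[268,247],[461,258],[443,399-10]])/3+off
bt=np.array([210,325])/3+off; bs=np.array([356,355])/3+off
def f(v):
    J=v[:3];W=world(C,J);b=world(ballj(v[3]),J)
    return np.r_[(proj("top",W)-T).ravel(),(proj("side",W)-S).ravel(),2*(proj("top",b)-bt).ravel(),2*(proj("side",b)-bs).ravel()]
r=least_squares(f,[600,0,-np.pi/2,0.05],loss="soft_l1",x_scale=[10,10,.1,.1])
print(r.x,np.round(r.fun,1)); 
# ball triangulated
def g(X): return np.r_[(proj("top",X)-bt).ravel(),(proj("side",X)-bs).ravel()]
t=least_squares(g,[600,100,95.]);print(t.x,t.fun, world(ballj(r.x[3]),r.x[:3]))
E
```

```text
[228.5 217.5  64. ] [278.5 226.   86. ]
[ 5.86629171e+02 -4.36356018e+01 -1.54641746e+00  6.52853708e-02] [-0.2  0.   0.3 -0.3 -0.1  0.9 -0.1  0.4 -1.2 -0.2 -0.8 -0.8 -0.1 -0.3
  0.2  0.3  0.   0.7 -0.4 -0.1]
[583.80306189  80.07467875 102.72489064] [ 0.00988279  0.27108805 -0.28100048 -0.06300416] [[583.61213479  80.09611639 102.76630981]]
```

Run:
```python
from h import *
yaw=np.degrees(-1.5464)
ball=np.array([583.8,80.1,102.7])
for y in (yaw,yaw+180): print(y,solve_ik(ball+[0,0,120],[180,0,y]))
y=min((yaw,yaw+180),key=lambda y:abs(solve_ik(ball+[0,0,120],[180,0,y])[5]) )
p=get_obs()["tcp_pos"]; move_l([p[0],p[1],270],speed=200)
goto(ball+[0,0,130],[180,0,y])
o=get_obs(); im=get_image("wrist"); cv2.imwrite("pics/w1.png",im[:,:,::-1])
print(o["t"],o["tcp_pos"],o["ee_rot"],o["wrist_force"])
k=get_calibration("wrist"); print(k)
print([(d["score"],d["extent"]) for d in spot_in("ball","wrist")[:2]])
```

```text
-88.6021934390305 None
91.3978065609695 [ 9.90118022e-01  7.52482150e+00  9.66810732e+01 -2.54444375e-14
  7.57941053e+01 -4.07688539e-01]Traceback (most recent call last):
  File "<stdin>", line 5, in <module>
  File "<stdin>", line 5, in <lambda>
TypeError: 'NoneType' object is not subscriptable
```

Run:
```python
from h import *
y=np.degrees(-1.5464)+180
ball=np.array([583.8,80.1,102.7])
p=get_obs()["tcp_pos"]; move_l([p[0],p[1],270],speed=200)
goto(ball+[0,0,130],[180,0,y])
o=get_obs(); im=get_image("wrist"); cv2.imwrite("pics/w1.png",im[:,:,::-1])
print(o["t"],o["tcp_pos"],o["ee_rot"],o["wrist_force"])
k=get_calibration("wrist"); print(k)
print([(d["score"],d["extent"]) for d in spot_in("ball","wrist")[:2]])
```

```text
3.1833 [583.71675138  81.11035646 232.79550338] [ 1.79993410e+02 -2.25271554e-02  9.14781171e+01] [-0.63935811 -0.89868181  0.20857276]
{'fx': 318.0976699117348, 'fy': 318.0976699117348, 'cx': 282.0235428602707, 'cy': 212.1730663180091, 'mount': array([[-1.04128560e-03, -9.65790728e-01, -2.59320623e-01,
         6.59776196e+01],
       [ 9.99999192e-01, -1.19475602e-03,  4.34209703e-04,
         1.30652132e+00],
       [-7.29180580e-04, -2.59319961e-01,  9.65791192e-01,
        -1.63711861e+02],
       [ 0.00000000e+00,  0.00000000e+00,  0.00000000e+00,
         1.00000000e+00]])}
[(0.69, [287.3, 259.7, 27.2, 151.8])]
```

View pics/w1.png

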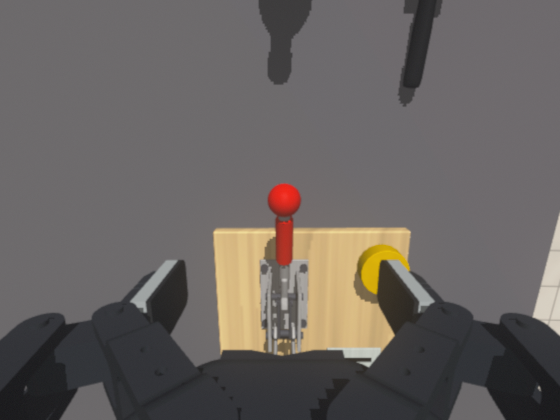

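The wrist view shows the ball at (284.5,200.5), with the board's back corners at (214.5,228) and (410,229). The path above it is free.

```bash
cat >> h.py <<'E'
from scipy.spatial.transform import Rotation as Ro
def ray(px,o,z):
    k=get_calibration("wrist"); M=k["mount"]; R=Ro.from_euler("xyz",o["ee_rot"],degrees=True).as_matrix()
    d=R@M[:3,:3]@[(px[0]-k["cx"])/k["fx"],(px[1]-k["cy"])/k["fy"],1]; c=R@M[:3,3]+o["tcp_pos"]
    return c+d*(z-c[2])/d[2]
E
python3 - <<'E'
from h import *
o=get_obs()
for z in (95,103): print(ray((284.5,200.5),o,z))
print(ray((214.5,228),o,18),ray((410,229),o,18))
print(world(np.array([[-65,-90,18],[-65,160,18.]]),(586.6,-43.6,-1.5464)))
print(o["grip_width"],o["tcp_pos"])
E
```

```text
[587.72192779  78.01183326  95.        ]
[587.60456373  79.84406685 103.        ]
[502.42823243  23.02418197  18.        ] [746.71648999  27.73506816  18.        ]
[[495.04117786  19.18520597  18.        ]
 [744.96678396  25.28368268  18.        ]]
85.51407271709292 [583.74547051  81.12450523 232.83375496]
```

```bash
cat >> h.py <<'E'
J=(587.3,-43,-1.547); ORI=[180,0,np.degrees(-1.547)+180]; DZ=np.array([0,0,-21.])
def tcp(q): return world(ballj(q),J)[0]+DZ
def rep(s):
    o=get_obs(); print(s,round(o["t"],2),np.round(o["tcp_pos"],1),np.round(o["wrist_force"],1),round(o["grip_width"],1),round(o["grip_force"],1)); return o
E
python3 - <<'E'
from h import *
p=tcp(0.07); move_l(p+[0,0,60],ORI,speed=150); move_l(p,speed=100); rep("down")
grip(30,20); rep("grip")
for q in (0.2,0.35): move_l(tcp(q),speed=80); rep(q)
o=get_obs(); im=get_image("side"); cv2.imwrite("pics/s2.png",cv2.resize(im[150:270,200:360,::-1],(640,480)))
E
```

```text
down 4.78 [584.9  80.5  82.8] [0.3 0.1 0.2] 85.5 0.0
grip 5.36 [585.4  80.6  82.9] [1.6 0.5 0.2] 30.6 4.1
0.2 5.72 [585.5  74.2  98.8] [3.4 0.1 0.5] 30.2 3.5
0.35 6.11 [585.6  64.6 115.2] [ 4.7 -0.4  0.9] 30.0 2.3
```

View pics/s2.png

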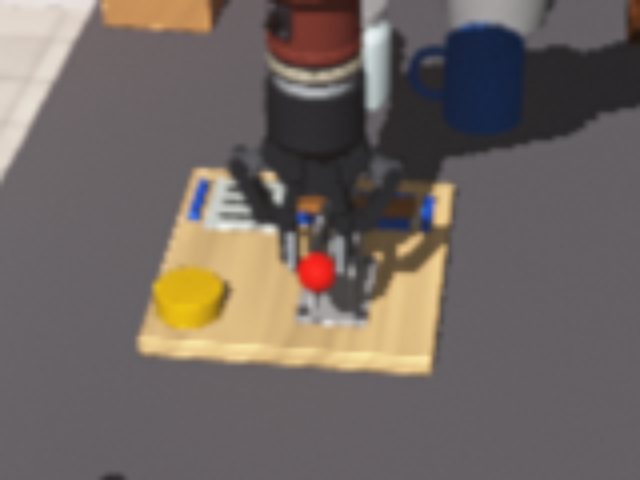

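The ball is between the fingers at side pixel (279,217.8), but the fingers stopped at the commanded 30 mm with little squeeze. Before squeezing harder I check where the ball is.

Run:
```python
from h import *
o=rep("now")
for q in (0.2,.25,.3,.35,.4): print(q,world(ballj(q),J)[0].round(1),proj("side",world(ballj(q),J)).round(1))
im=get_image("side").astype(int); m=(im[:,:,0]>110)&(im[:,:,1]<60)&(im[:,:,2]<60); ys,xs=np.nonzero(m[205:232,268:292]); print(xs.min()+268,xs.max()+268,ys.min()+205,ys.max()+205,xs.mean()+268,ys.mean()+205)
```

```text
now 6.16 [585.5  64.8 115. ] [5.  0.6 1.2] 30.0 2.4
0.2 [584.5  74.3 119. ] [[278.4 223. ]]
0.25 [584.6  71.3 124.8] [[278.5 221. ]]
0.3 [584.7  68.1 130.5] [[278.6 218.9]]
0.35 [584.7  64.6 135.9] [[278.8 216.8]]
0.4 [584.8  60.8 141.2] [[278.9 214.8]]
274 283 213 222 278.73972602739724 217.56164383561645
```

```bash
sed -i 's/^J=(587.3,/J=(589.3,/' h.py
python3 - <<'E'
from h import *
move_l(tcp(0.33),speed=60); rep("shift"); grip(8,35); rep("grip")
for q in (0.45,0.6): 
    move_l(tcp(q),speed=80); o=rep(q)
E
```

```text
shift 6.46 [585.6  66.8 111.7] [ 1.   1.8 -0.1] 30.1 1.6
grip 6.67 [585.7  66.7 112.2] [0.5 3.  1.1] 27.0 33.1
0.45 7.02 [586.1  57.  125.4] [-1.4  3.4  3.8] 26.7 33.7
0.6 7.41 [587.4  42.6 139.6] [-0.4  0.1  3. ] 7.9 1.2
```

Run:
```python
from h import *
a=get_image("side")[150:270,200:360,::-1];b=get_image("wrist")[:,:,::-1]
cv2.imwrite("pics/s3.png",np.hstack([cv2.resize(a,(400,300)),cv2.resize(b,(400,300))]))
```

```text
(no output)
```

View pics/s3.png

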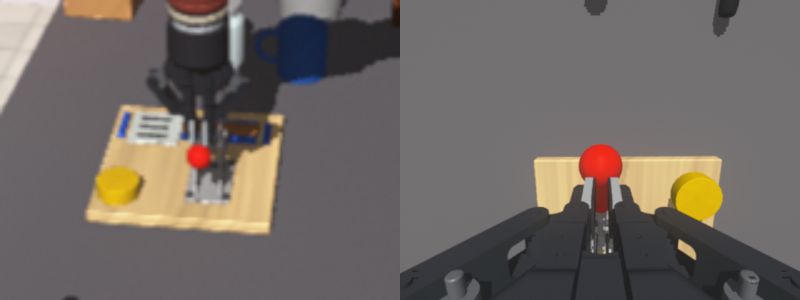

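The wrist view shows the ball about 15 mm behind the finger pads on the −x side of the jig, so the pinch slipped onto the bar. I'll release, rise and measure the ball again.

Run:
```python
from h import *
grip(85); rep("open"); p=get_obs()["tcp_pos"]; move_l(p+[0,25,90],speed=150); o=rep("up")
im=get_image("wrist"); cv2.imwrite("pics/w4.png",im[:,:,::-1]); im=im.astype(int)
m=((im[:,:,0]>100)&(im[:,:,1]<70)&(im[:,:,2]<70)).astype(np.uint8)
ys,xs=np.nonzero(m); print("wrist red",xs.min(),xs.max(),ys.min(),ys.max())
rows=[(r,int(m[r].sum())) for r in range(ys.min(),ys.max(),3)]; print(rows)
s=get_image("side").astype(int); ms=(s[:,:,0]>110)&(s[:,:,1]<60)&(s[:,:,2]<60); y,x=np.nonzero(ms[195:235,268:292]); print("side",x.min()+268,x.max()+268,y.min()+195,y.max()+195)
for q in (0,.1,.2,.3,.4,.5,.6):
    b=world(ballj(q),J)[0]; print(q,b.round(1),proj("side",b).round(1))
```

```text
open 8.23 [587.3  43.2 139.3] [-0.7  0.3 -0.4] 85.1 0.0
up 9.01 [586.6  68.1 228.3] [-0.6 -0.5 -0.4] 84.7 0.0
wrist red 263 300 207 274
[(207, 3), (210, 21), (213, 28), (216, 32), (219, 35), (222, 36), (225, 37), (228, 37), (231, 36), (234, 34), (237, 31), (240, 25), (243, 20), (246, 18), (249, 18), (252, 18), (255, 18), (258, 17), (261, 17), (264, 16), (267, 16), (270, 13), (273, 9)]
side 275 283 208 217
0 [586.3  83.1  94.6] [[277.5 230.8]]
0.1 [586.4  79.3 107. ] [[277.6 227. ]]
0.2 [586.5  74.3 119. ] [[277.8 222.9]]
0.3 [586.7  68.1 130.5] [[278.  218.9]]
0.4 [586.8  60.8 141.2] [[278.3 214.7]]
0.5 [587.   52.5 151.2] [[278.6 210.6]]
0.6 [587.2  43.2 160.3] [[279.  206.6]]
```

View pics/w4.png

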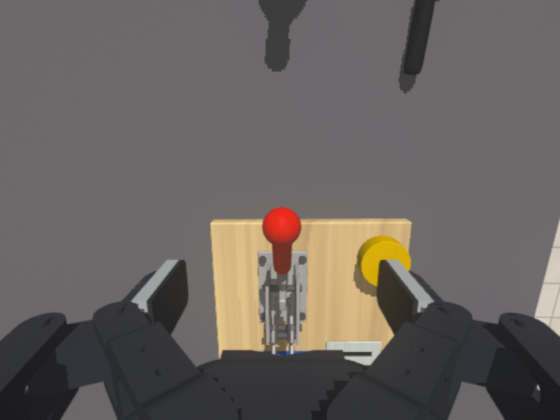

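The ball sits at wrist pixel (282,225.5) and stays put at roughly q 0.45.

Run:
```python
from h import *
o=get_obs()
for z in (130,140,146,152): print(ray((281.7,225.5),o,z).round(1))
print(ray((213,219.5),o,18),ray((410,220),o,18))
k=get_calibration("wrist");M=k["mount"]
R=Ro.from_euler("xyz",o["ee_rot"],degrees=True).as_matrix()
# joint fit: ball + hinge pos
cam=R@M[:3,3]+o["tcp_pos"]; print(cam, R@M[:3,2])
```

```text
[587.3  52.  130. ]
[587.2  55.1 140. ]
[587.2  57.  146. ]
[587.2  58.9 152. ]
[503.49375257  22.54963296  18.        ] [744.11482783  27.51161818  18.        ]
[586.38037196 133.95343416 391.08241918] [ 0.00330406 -0.25931435 -0.96578732]
```

```bash
sed -i 's/^J=(589.3,/J=(588,/; s/-21\.\]/-31.]/' h.py
python3 - <<'E'
from h import *
p=tcp(.45); move_l(p+[0,0,40],ORI,speed=150); move_l(p,speed=100); rep("down"); grip(25,30); rep("grip")
for q in np.r_[.6:1.51:.15]:
    move_l(tcp(q),speed=90); o=rep(q)
    if o["grip_width"]<25.8: break
E
```

```text
down 10.31 [585.8  56.9 115.4] [ 0.8 -0.2  0.1] 85.0 0.0
grip 10.86 [586.2  56.9 115.9] [-0.4  0.2  1.9] 29.9 29.6
0.6 11.22 [586.5  43.1 129.9] [1.3 1.4 2.5] 30.0 30.0
0.75 11.59 [586.9  27.2 141.1] [ 3.7 -0.7 -0.2] 30.1 30.1
0.9 11.96 [587.4  10.4 150.3] [ 5.6 -1.8 -1.1] 30.1 30.1
1.05 12.32 [587.9  -7.5 156.9] [ 5.  -1.2 -1.7] 29.8 30.2
1.2000000000000002 12.69 [588.4 -25.8 160.8] [ 5.7  1.4 -0.2] 30.1 30.4
1.35 13.06 [589.  -44.6 162.1] [4.9 2.3 0.5] 29.9 30.1
1.5 13.43 [589.6 -65.6 160.5] [ 5.4 -0.8  0.9] 28.9 29.8
```

Run:
```python
from h import *
p=tcp(1.5)+[1,-5,0]; move_l(p,speed=60); rep("push")
grip(85); rep("open"); move_l(tcp(1.5)+[0,0,60],speed=150); o=rep("up")
im=get_image("side"); w=get_image("wrist")
cv2.imwrite("pics/s5.png",np.hstack([cv2.resize(im[150:270,200:360,::-1],(400,300)),cv2.resize(w[:,:,::-1],(400,300))]))
b=world(ballj(1.5),J)[0]; print(b,proj("side",b)); s=im.astype(int); ms=(s[:,:,0]>110)&(s[:,:,1]<60)&(s[:,:,2]<60); y,x=np.nonzero(ms[170:215,268:300]); print("side",x.min()+268,x.max()+268,y.min()+170,y.max()+170)
```

```text
push 13.68 [589.7 -70.8 159.9] [ 4.4 -1.1  0.8] 28.6 29.4
open 14.27 [589.3 -70.6 160. ] [ 0.4 -0.6 -0.1] 84.9 0.0
up 14.82 [588.4 -65.6 219.9] [-0.6  0.5 -0.3] 85.1 0.0
[588.53793621 -65.60158355 191.01905735] [[283.57030129 180.28148422]]
side 279 288 176 201
```

View pics/s5.png

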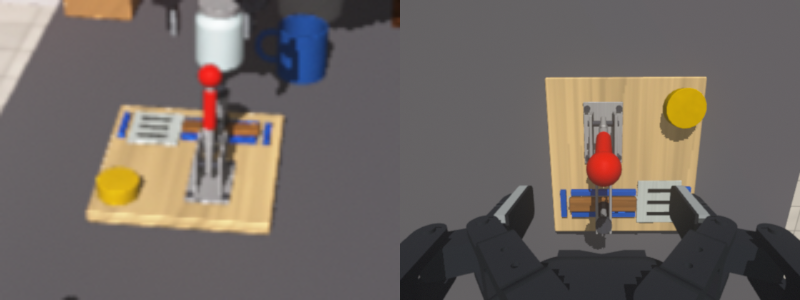

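Run:
```python
from h import *
o=get_obs(); w=get_image("wrist"); im=w.astype(int)
t=get_image("top")
cv2.imwrite("pics/w6.png",np.hstack([cv2.resize(w[200:350,200:350,::-1],(400,400)),cv2.resize(t[170:250,240:340,::-1],(400,400))]))
k=get_calibration("wrist");M=k["mount"];R=Ro.from_euler("xyz",o["ee_rot"],degrees=True).as_matrix()
def wp(X):
    c=M[:3,:3].T@(R.T@(np.array(X)-o["tcp_pos"])-M[:3,3]); return np.array([k["fx"]*c[0]/c[2]+k["cx"],k["fy"]*c[1]/c[2]+k["cy"]])
m=((im[:,:,0]>100)&(im[:,:,1]<70)&(im[:,:,2]<70)); ys,xs=np.nonzero(m)
print("red",xs.min(),xs.max(),ys.min(),ys.max())
for q in (1.2,1.3,1.4,1.5): 
    b=world(ballj(q),J)[0]; print(q,b.round(1),wp(b).round(1),proj("side",b).round(1),proj("top",b).round(1))
for n,P in (("foot",[145,0,32]),("foot top",[145,0,60]),("grip end",[145,-60,32])): X=world(np.array([P],float),J)[0]; print(n,wp(X).round(0),proj("top",X).round(0))
```

```text
red 262 310 185 261
1.2 [587.6 -26.8 192. ] [281.6 174. ] [[282.1 186.3]] [[265.2 210.9]]
1.3 [587.9 -39.7 193. ] [281.6 195.5] [[282.6 183.9]] [[269.9 210.7]]
1.4 [588.2 -52.7 192.6] [281.7 216. ] [[283.1 181.9]] [[274.5 210.5]]
1.5 [588.5 -65.6 191. ] [281.7 234.9] [[283.6 180.3]] [[279.1 210.4]]
foot [282. 287.] [[318. 219.]]
foot top [282. 299.] [[319. 217.]]
grip end [233. 287.] [[320. 238.]]
```

View pics/w6.png

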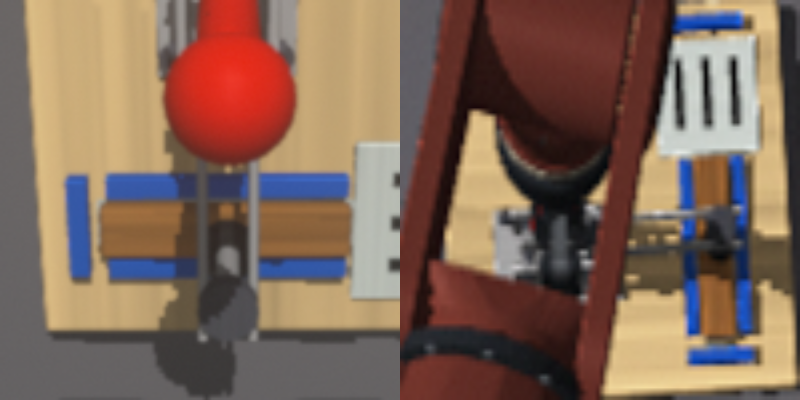

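The clamp is locked: the ball is at wrist row 237 (predicted 234.9 for q=1.5), and the foot stands on the grip at about (286,294). I'll wait, then swing it back.

Run:
```python
from h import *
wait(3.0)
p=tcp(1.5)+[0,-1,0]; move_l(p,speed=100); rep("down"); grip(25,30); rep("grip")
for q in np.r_[1.35:-.01:-.15]:
    move_l(tcp(q),speed=90); o=rep(round(q,2))
    if o["grip_width"]<25.8: break
```

```text
down 18.77 [588.9 -66.7 160.4] [ 0.5 -1.1 -0.4] 85.0 0.0
grip 19.32 [589.8 -66.6 161. ] [1.5 0.2 1.2] 29.8 29.7
1.35 19.69 [589.1 -45.6 162.9] [3.3 0.9 4.4] 30.3 29.9
1.2 20.06 [588.4 -25.  161.4] [4.7 1.4 3.2] 29.8 30.3
1.05 20.43 [587.9  -6.9 157.4] [6.  0.8 4.3] 29.8 30.7
0.9 20.79 [587.4  11.4 150.7] [4.7 1.6 5.2] 29.7 31.3
0.75 21.16 [586.9  28.9 141.6] [3.4 2.9 5.6] 30.0 30.8
0.6 21.52 [586.5  45.  129.8] [3.5 5.  5.7] 30.0 29.1
0.45 21.89 [586.   59.3 115.9] [3.6 5.8 6. ] 29.7 29.1
0.3 22.26 [585.6  71.6 100. ] [4.  8.2 5.3] 29.8 29.1
0.15 22.62 [585.4  81.2  82.5] [ 4.1 10.3  6.9] 29.6 30.9
0.0 22.99 [585.2  87.8  63.8] [ 4.4 12.3  5.1] 30.1 36.7
```

Run:
```python
from h import *
grip(85); rep("open"); p=get_obs()["tcp_pos"]; move_l([p[0],p[1],p[2]+130],speed=150); o=rep("up")
wait(.3); w=get_image("wrist"); s=get_image("side")
cv2.imwrite("pics/w7.png",np.hstack([cv2.resize(s[150:270,200:360,::-1],(400,300)),cv2.resize(w[:,:,::-1],(400,300))]))
si=s.astype(int); ms=(si[:,:,0]>110)&(si[:,:,1]<60)&(si[:,:,2]<60); y,x=np.nonzero(ms[205:250,268:292]); print("side",x.min()+268,x.max()+268,y.min()+205,y.max()+205)
for q in (0,.1,.2,.3): print(q,proj("side",world(ballj(q),J)).round(1))
```

```text
open 23.57 [584.6  82.8  63.3] [-0.2 -0.5  1.2] 84.9 0.0
up 24.59 [583.6  82.7 192. ] [ 0.3  0.4 -0.3] 85.4 0.0
side 274 283 218 231
0 [[277.9 230.9]]
0.1 [[278. 227.]]
0.2 [[278.2 223. ]]
0.3 [[278.4 218.9]]
```

View pics/w7.png

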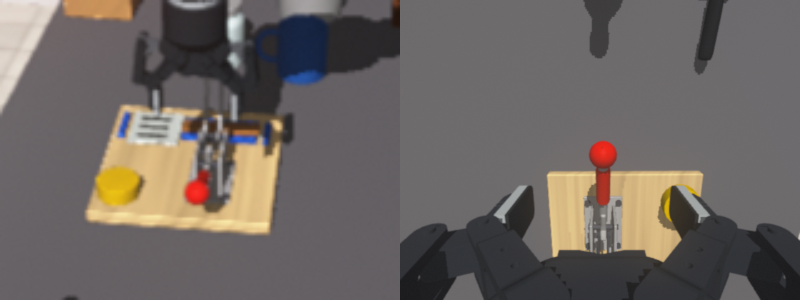

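The handle is back: ball at side row about 226.5, so q ≈ 0.11. For margin against the 0.2 limit I'll nudge it down with shut fingers while watching the force, then check.

Run:
```python
from h import *
grip(0,30); b=world(ballj(.08),J)[0]
move_l([b[0]-1,b[1],b[2]+30],ORI,speed=100); rep("above")
for z in np.arange(126,107,-2.):
    move_l([b[0]-1,b[1],z],speed=40); o=rep(z)
    if o["wrist_force"][2]>9: break
p=o["tcp_pos"]; move_l([p[0],p[1]+20,230],speed=150); move_l([p[0],p[1]+60,260],speed=150); wait(.5); rep("up")
s=get_image("side"); si=s.astype(int); ms=(si[:,:,0]>110)&(si[:,:,1]<60)&(si[:,:,2]<60); y,x=np.nonzero(ms[215:250,268:292]); print("side",x.min()+268,x.max()+268,y.min()+215,y.max()+215)
t=get_image("top")
cv2.imwrite("pics/f8.png",np.hstack([cv2.resize(s[150:270,200:360,::-1],(400,300)),cv2.resize(t[150:270,200:360,::-1],(400,300))]))
```

```text
above 26.5 [584.5  80.2 134.9] [ 0.2 -0.6 -0.4] 0.1 0.0
126.0 26.87 [583.9  80.2 125.8] [ 0.4 -0.5 -0.4] 0.2 0.0
124.0 27.12 [584.   80.1 123.9] [ 0.8 -0.5  0.3] -0.2 0.0
122.0 27.37 [583.9  80.1 121.8] [-0.1 -0.2  0.5] -0.3 0.0
120.0 27.62 [583.9  80.1 119.8] [-0.1  0.   0.5] -0.1 0.0
118.0 27.87 [583.9  80.1 117.8] [ 0.5 -0.   0.7] 0.1 0.0
116.0 28.12 [583.9  80.1 115.8] [-0.5 -0.3 -0.1] -0.2 0.0
114.0 28.37 [583.9  80.2 113.8] [-0.2  0.4 -0.6] -0.1 0.0
112.0 28.62 [583.9  80.1 111.8] [-0.3 -0.5  0.2] 0.2 0.0
110.0 28.87 [583.9  80.1 109.8] [-0.5  0.8  1. ] -0.1 0.0
108.0 29.12 [583.9  80.1 107.8] [ 0.1 -0.4 -0.3] -0.3 0.0
up 31.07 [583.8 139.9 259.9] [ 0.2  0.4 -1.1] -0.2 0.0
side 274 283 218 231
```

View pics/f8.png

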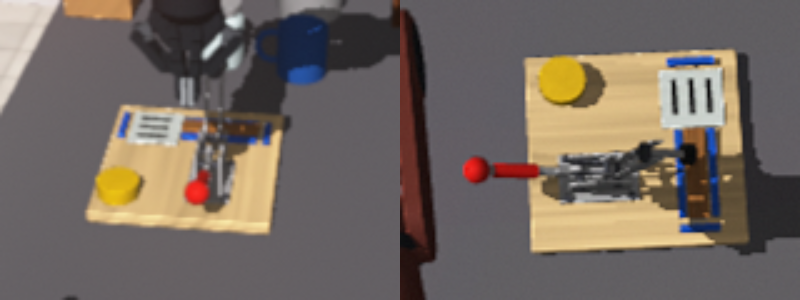

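Run:
```python
from h import *
def b(im,lo=205):
    s=im.astype(int); ms=(s[:,:,0]>110)&(s[:,:,1]<60)&(s[:,:,2]<60); y,x=np.nonzero(ms[lo:250,268:292]); return x.min()+268,x.max()+268,y.min()+lo,y.max()+lo
def bt(im):
    s=im.astype(int); ms=(s[:,:,0]>110)&(s[:,:,1]<60)&(s[:,:,2]<60); y,x=np.nonzero(ms[200:235,215:270]); return x.min()+215,x.max()+215,y.min()+200,y.max()+200
print(b(cv2.imread("pics/side0.png")[:,:,::-1]),b(get_image("side")))
print(bt(cv2.imread("pics/top0.png")[:,:,::-1]),bt(get_image("top")))
```

```text
(np.int64(274), np.int64(283), np.int64(219), np.int64(232)) (np.int64(274), np.int64(283), np.int64(218), np.int64(231))
(np.int64(225), np.int64(254), np.int64(213), np.int64(222)) (np.int64(226), np.int64(255), np.int64(213), np.int64(222))
```

The handle is about one pixel above its start position, so at most about 0.15 rad. I have time, so I'll press a little lower for margin, again watching the force.

Run:
```python
from h import *
def b(im,lo=205):
    s=im.astype(int); ms=(s[:,:,0]>110)&(s[:,:,1]<60)&(s[:,:,2]<60); y,x=np.nonzero(ms[lo:250,268:292]); return x.min()+268,x.max()+268,y.min()+lo,y.max()+lo
bx=world(ballj(.08),J)[0]
move_l([bx[0],bx[1],140],ORI,speed=150); move_l([bx[0],bx[1],110],speed=80)
for z in np.arange(108,84,-2.):
    move_l([bx[0],bx[1],z],speed=40); o=get_obs(); print(z,o["tcp_pos"].round(1),o["wrist_force"].round(1))
    if np.linalg.norm(o["wrist_force"])>9: break
p=o["tcp_pos"]; move_l([p[0],p[1],230],speed=150); move_l([p[0],p[1]+60,260],speed=150); wait(.5); rep("up")
print(b(get_image("side")))
```

```text
108.0 [585.3  80.1 108.3] [-0.2  0.2 -0.4]
106.0 [585.   80.1 106. ] [ 0.4 -0.3 -0. ]
104.0 [584.9  80.1 103.8] [ 0.3  0.9 -0.2]
102.0 [585.   80.1 101.8] [ 0.  -0.2 -0.2]
100.0 [585.1  80.1  99.9] [-0.  -0.7 -0.4]
98.0 [585.   80.1  97.8] [ 0.4 -0.1 -0.7]
96.0 [584.9  80.1  95.8] [-0.1 -0.7  0.6]
94.0 [584.9  80.1  93.8] [-0.4  0.5 -0. ]
92.0 [584.9  80.1  91.8] [-0.4  0.5  0.5]
90.0 [584.9  80.1  89.8] [-0.4  0.5 -0.2]
88.0 [585.4  80.2  88.9] [-1.3 -0.2  5.9]
86.0 [585.5  80.2  88.6] [-5.3 -0.5 13.1]
up 38.05 [585.5 139.9 259.9] [-0.3  0.3 -0.3] 0.1 0.0
(np.int64(274), np.int64(283), np.int64(220), np.int64(235))
```

The handle now sits lower than at the start, against its open stop, and nothing is touched.

Run:
```python
from station import *
print(sign_off())
```

```text
the job is handed in; nothing more can be done
None
```

I handed the job in at about 38 s: the clamp was locked on the grip and left alone for a little over 3 s, then swung back to its open stop and released. In the last pictures the spatula lay in its nest and the things in view had not visibly moved; `sign_off` returned no verdict, so I don't know the judged result.

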